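# Tea break in the design studio: clear the plate and offer a round roll with the tongs

### The arm

A 6-joint arm with a two-finger parallel gripper is mounted at the origin on the work surface. World frame = base frame: x ahead of the robot, y to its left, z up, the work surface at z = 0. Lengths are in m, angles in rad, forces in N, time in s.
With the tool pointing down it reaches from about 0.275 to 0.875 m from the base axis. Payload 12.5 kg.
Tool frame: the origin (TCP) lies at the very end of the fingers, on their centre line; the grasp point (between the pads) lies 19 mm behind it; x points along the fingers, y is the direction in which the jaws open and shut, and the axes are right-handed (so a half turn about x gives the same grasp; the last joint's range is limited). The gripper opens to 85 mm and grips with 20 to 120 N. Pads are 22 mm wide; open, the fingers measure 114 mm over their backs; the gripper's body (76 mm by 85 mm) begins 54 mm behind the grasp point. The pads swing forward as they close: fully open they stand 13 mm farther back than shut.
Start: joints at [1.123, 0.351, 1.652, -0, 1.139, -0.085], TCP at [0.195, 0.514, 0.231] pointing down, gripper open.
Joint ranges: [-2.75, 2.75], [-0.79, 2.1], [0.01, 2.65], [-1.57, 4.71], [0.07, 3.14], [-2.87, 2.87]. Speed limits (rad/s): [2.22, 2.22, 2.79, 3.14, 3.14, 3.14].

### API

Orientations are given as a 3x3 rotation matrix whose columns are the frame's x, y, z axes.
In Python, from bench import manip gives the robot as it stands. Calls block until the motion is done:
- manip.move_ptp(position, orientation): joint-space move of the TCP to a pose.
- manip.move_l(position, attitude=None, max_speed=0.15): straight line of the TCP; attitude=None keeps the orientation; max_speed is the mean speed in m/s.
- manip.move_j(angles): joint-space move.
- manip.set_gripper(opening, effort=None): opening from 0.0 (shut) to 1.0 (fully open); effort is the grip in N (None keeps the last); returns when the fingers have stopped.
- manip.dwell(seconds).
- manip.inverse_kinematics(position, orientation): joint angles nearest the present ones, or None.
- manip.grab_frame(name): name is "scene" or "top" or "wrist"; returns (picture, depth): 480x640x3 uint8, red, green, blue; 480x640 float32, m along the optical axis (not along the pixel's ray), 0 where there is no reading.
- manip.get_calibration(name): a dict with "camera_matrix" (3x3 intrinsics, pixels), "R" (3x3) and "t" (3): a world point X has camera coordinates R X + t. Camera axes: x right, y down, z forward; pixel columns grow to the right and rows downward; lengths in m; the calibration is good to about 2 mm. A picture is of the moment at which its call begins: read the wrist's pose just before it. get_calibration takes no time and is no camera call; for the wrist camera it gives the pose at the moment of the call.
A pose or a line that the arm cannot do raises manip.Unreachable and nothing moves.
- manip.sign_off(): hands the job in, once; it reports no verdict.
Trained networks look in the newest picture that a camera, given by its name, has taken for a name from the list of things; names that differ only in an ending like _2 or _b are one class to them, and where a whole thing is asked for, a point or a joint stands for the part that bears it (a point fixed in the world has none). Each returns a list of dicts, best first, with "confidence" (0 to 1); they miss things now and then, are a little off and sometimes report something else, mostly with a low value. They report only what shows in the picture. A call takes as long as a camera call. They do not tell look-alikes from the thing itself.
- manip.look_for(camera, name): "at" ([x, y, z] in m, in world coordinates, good to about 4 mm: the middle of the surface that is visible of it).
Readings, each from a call of its own:
- manip.current_time(): time.
- manip.current_qpos(): joint angles.
- manip.current_joint_vel(): joint speeds.
- manip.current_joint_torque(): joint torques, N m.
- manip.current_ee_pos(): TCP position.
- manip.current_tcp_rot(): TCP orientation.
- manip.current_force(): force on the tool from outside, world axes, zero at the start.
- manip.current_ft_torque(): the same for the moment, N m.
- manip.current_grip_width(): opening from 0.0 (shut) to 1.0 (fully open).
Only numpy, scipy, OpenCV 4.12 (cv2) and the standard library are available. Lean on these libraries where they do the work, as an engineer would, in place of code of your own. Each camera call takes 0.05 s, during which the arm holds its last target.

### The job

First take the crumpled paper bag off the plate and drop it into the small waste bin. Then pick up the tongs, close them on the round bread roll, lift it off the board and hold it over the middle of the plate, about 10 cm up, ready for a colleague to take; finish while still holding it there with the tongs. Touch the round roll only with the tongs, and leave everything else on the desk where it is.

Things in the scene. Friction and masses are not known exactly. Their poses are not given: they have to be found in the camera images.
- tongs: Steel spring tongs, 270 mm, 135 g, lying with the hinge pin upright: two arms side by side that close level. Origin: on the desk, midway between the open arms, at the place to grip and centre of mass. x: level, towards the jaws; z up. Pin at x = -110 mm, rear end -141 mm. Arms are strips 24 mm high (3 to 27 mm above the desk), 55 mm over their outsides at the origin, 58 mm 16 mm ahead of it.
- tongs_jaws (a point): Middle of the gap between the tongs' open jaws, 115 mm ahead (x) of the tongs' origin and 15 mm above their underside. The jaws are 30 mm high, about 40 mm long (front end at x = 135 mm), slightly cupped, about 85 mm apart inside and 100 mm over their outsides when open.
- tongs_arm (a joint): Closing angle of the tongs (rad): 0 open as found, about 0.15 shut on the round roll (arms then about 43 mm over their outsides where gripped), 0.30 shut. A spring opens them: squeezing at the origin takes 4.5 N to begin, 6.5 N at 0.09, 8 N at 0.15, 11 N to shut. Squeezed to 50 mm (0.09) they can be lifted and carried with the jaws still 65 mm apart; a 25 N grip holds the roll firmly.
- roll_center (a point): Centre of the round bread roll, a golden-brown bun 50 mm across and 39 mm high with a cross cut in its top, about 45 g; this point is 19 mm above its underside, z axis up. Its side is upright from 13 to 23 mm above its underside. It stands on the board, in any one of three places in a row, beside two long rolls.
- board: Pale wooden serving board 170 x 290 mm, 18 mm thick, fixed; origin at the centre of its underside, z up; the rolls stand in a row along its long (y) axis, 90 mm apart.
- plate: White round plate, 180 mm across, rim 16 mm high, loose; origin at the centre of its underside, z up; its flat middle is 110 mm across and 5 mm above the desk.
- paper_center (a point): Centre of a crumpled brown-white paper bag, a ball about 42 mm across, 48 mm high, 12 g, lying in the middle of the plate; this point is 24 mm above its lowest point.
- bin_rim (a point): Centre of the mouth of a small round dark steel waste bin standing on the desk, fixed: mouth 118 mm across inside, 120 mm above the desk, wall 3 mm, inner floor 4 mm above the desk.
- bin_in (a point): Centre of the inner floor of the waste bin, about 90 mm across, 116 mm below the mouth.
- long_roll_a: One of two long bread rolls, 93 mm long (x axis), 33 mm wide and high, lying on the board; origin at the centre of its underside. To be left alone.
- long_roll_b: The other long bread roll, same as the first. To be left alone.
- mug: Blue mug, 80 mm across, 92 mm high, handle at its +y side; origin at the centre of its underside. Stands beyond the tongs; to be left alone.
- jam: Jam jar, 62 mm across, 85 mm high; origin at the centre of its underside. To be left alone.
- spoon: Teaspoon lying beyond the plate, 150 mm long; origin under its middle. To be left alone.
- phone: Black smartphone 150 x 72 x 8 mm lying flat near the left of the robot; origin at the centre of its underside. To be left alone.
Things that resemble listed ones, but are neither listed nor needed, are in the scene too. What is shaped like the part that bears paper_center but green or red is not meant. There is more than one size of the plate; the one meant has the size given above.

How it is judged:
By the outcome, as a careful person would: the job done as asked, in the order asked, and still so for the second after the job is handed in, while the arm keeps its last pose, push and grip.
It also fails if it takes over 54 s, if anything falls off the work surface, if the arm or the gripper's body presses on something with over 40 N, if the wrist force passes 120 N, or if a joint passes its speed limit or range.

## Working session

There is one attempt and no reset: what is moved stays moved. The work goes in short steps, each a Python script; the robot and the scene stay as the last script left them, time stands still between calls to the robot, and variables do not carry over. Pictures are saved under pics/ and viewed, and the job is handed in when it is done.

```bash
mkdir -p pics; ls; python3 - <<'E'
from bench import manip
import cv2, numpy as np
for n in ("scene","top"):
    im,d=manip.grab_frame(n); cv2.imwrite(f"pics/{n}0.png",im[:,:,::-1]); np.savez(f"{n}0.npz",im=im,d=d,**manip.get_calibration(n))
    for k in ["tongs","tongs_jaws","roll_center","board","plate","paper_center","bin_rim","mug","jam","spoon","phone","long_roll_a"]:
        try: r=manip.look_for(n,k); print(n,k,[(np.round(x["at"],3).tolist(),round(x["confidence"],2)) for x in r][:5])
        except Exception as e: print(n,k,e)
print(manip.current_time(), manip.current_tcp_rot().round(3))
E
```

```text
pics
scene tongs [([0.536, 0.004, 0.019], 0.68), ([0.279, 0.283, 0.011], 0.39), ([0.566, 0.336, 0.012], 0.19)]
scene tongs_jaws [([0.531, 0.005, 0.015], 0.57), ([0.551, 0.317, 0.051], 0.29)]
scene roll_center [([0.549, 0.315, 0.055], 0.85)]
scene board [([0.563, 0.333, 0.015], 0.82)]
scene plate [([0.611, -0.264, 0.01], 0.97), ([0.31, -0.57, 0.012], 0.86), ([0.535, -0.037, 0.018], 0.25)]
scene paper_center [([0.642, -0.422, 0.028], 0.83), ([0.557, -0.442, 0.031], 0.79), ([0.602, -0.263, 0.039], 0.65), ([0.533, 0.003, 0.012], 0.57)]
scene bin_rim [([0.4, -0.306, 0.086], 0.64)]
scene mug [([0.802, 0.002, 0.06], 0.62)]
scene jam [([0.758, 0.178, 0.057], 0.67)]
scene spoon [([0.784, -0.211, 0.013], 0.67)]
scene phone [([0.277, 0.283, 0.006], 0.98), ([0.756, 0.184, 0.057], 0.74)]
scene long_roll_a [([0.544, 0.235, 0.046], 0.97), ([0.54, 0.412, 0.047], 0.59)]
top tongs [([0.511, 0.007, 0.028], 0.55)]
top tongs_jaws [([0.513, 0.011, 0.029], 0.67), ([0.519, 0.318, 0.016], 0.25)]
top roll_center [([0.585, -0.268, 0.047], 0.68), ([0.53, 0.32, 0.051], 0.49)]
top board [([0.52, 0.317, 0.018], 0.64)]
top plate [([0.603, -0.262, 0.01], 0.66)]
top paper_center [([0.627, -0.425, 0.042], 0.74), ([0.535, -0.445, 0.041], 0.72), ([0.585, -0.27, 0.04], 0.6)]
top bin_rim [([0.383, -0.335, 0.033], 0.72)]
top mug [([0.792, 0.003, 0.047], 0.67), ([0.519, 0.408, 0.048], 0.64), ([0.384, -0.337, 0.034], 0.44)]
top jam [([0.722, 0.172, 0.085], 0.75), ([0.515, 0.405, 0.049], 0.35)]
top spoon [([0.765, -0.21, 0.013], 0.79)]
top phone [([0.263, 0.282, 0.007], 0.71)]
top long_roll_a [([0.516, 0.406, 0.048], 0.86), ([0.523, 0.225, 0.046], 0.57)]
1.3 [[ 0.     0.355  0.935]
 [-0.     0.935 -0.355]
 [-1.    -0.     0.   ]]
```

View pics/scene0.png

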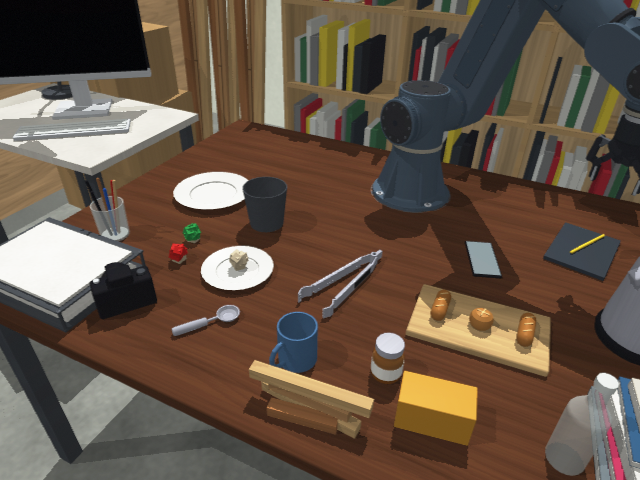

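View pics/top0.png

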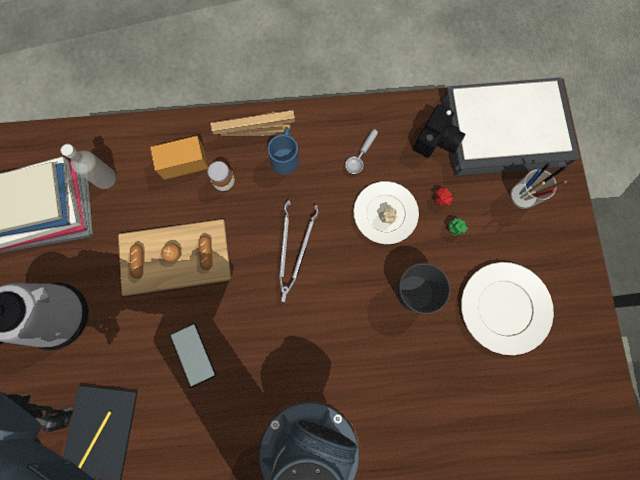

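```bash
python3 - <<'E'
import numpy as np
for n in ("scene","top"):
    z=np.load(n+"0.npz"); R,t=z["R"],z["t"]; print(n,z["camera_matrix"].round(1).tolist(),"C",(-R.T@t).round(3),R[2].round(3))
E
```

```text
scene [[478.3, 0.0, 322.8], [0.0, 478.3, 243.4], [0.0, 0.0, 1.0]] C [1.366 0.325 0.762] [-0.739 -0.344 -0.58 ]
top [[453.4, 0.0, 317.2], [0.0, 453.4, 239.2], [0.0, 0.0, 1.0]] C [ 0.284 -0.04   1.224] [ 0.206 -0.024 -0.978]
```

```bash
cat > h.py <<'E'
import numpy as np, cv2
def cloud(d,K,R,t):
    v,u=np.mgrid[:d.shape[0],:d.shape[1]]
    P=np.stack([(u-K[0,2])/K[0,0]*d,(v-K[1,2])/K[1,1]*d,d],-1)
    return (P-t)@R
def load(n):
    z=np.load(n+".npz"); return z["im"],z["d"],cloud(z["d"],z["camera_matrix"],z["R"],z["t"])
def circ(p):
    A=np.c_[2*p,np.ones(len(p))]; s=np.linalg.lstsq(A,(p**2).sum(1),rcond=None)[0]
    return s[:2],np.sqrt(s[2]+s[:2]@s[:2])
E
python3 - <<'E'
from h import *
for n in ("scene0","top0"):
    im,d,P=load(n); x,y,z=P[...,0],P[...,1],P[...,2]; ok=d>0
    def box(a,b,c,e,z0,z1): return ok&(x>a)&(x<b)&(y>c)&(y<e)&(z>z0)&(z<z1)
    m=box(.3,.45,-.2,.2,-.05,.05); print(n,"desk z",np.percentile(z[m],[5,50,95]).round(4))
    g=im.astype(int)
    # plate
    w=g.min(-1)>140
    m=box(.48,.72,-.38,-.15,.003,.03)&w; q=P[m][:,:2]; h=cv2.convexHull(q.astype(np.float32))[:,0]; print("plate",circ(h.astype(float)),m.sum(), (q.max(0)+q.min(0))/2,np.ptp(q,axis=0))
    m=box(.3,.5,-.45,-.2,.112,.13); q=P[m][:,:2]; print("bin",(circ(q) if len(q)>5 else 0),m.sum(),P[m].mean(0))
    m=box(.52,.68,-.33,-.2,.022,.09); q=P[m]; print("paper",q.mean(0),q.min(0),q.max(0),m.sum())
    for c in (.23,.32,.41):
        m=box(.44,.62,c-.045,c+.045,.024,.09); q=P[m]; print("roll",c,q.mean(0).round(4),q.min(0).round(3),q.max(0).round(3),np.linalg.eigh(np.cov(q[:,:2].T))[1][:,1].round(3),m.sum())
    m=box(.4,.75,.1,.52,.012,.021); q=P[m][:,:2].astype(np.float32); print("board",cv2.minAreaRect(q))
    m=box(.3,.72,-.1,.12,.012,.05); q=P[m]; print("tongs",q.mean(0).round(4),q.min(0).round(3),q.max(0).round(3),m.sum())
    for a in np.arange(.34,.72,.02):
        m=box(a,a+.02,-.12,.12,.012,.05); 
        if m.sum(): print("  ",a.round(2),np.sort(y[m])[::max(1,m.sum()//8)].round(3),z[m].max().round(3))
E
```

```text
scene0 desk z [-0.0034 -0.0007  0.0031]
plate (array([ 0.60300662, -0.26649843]), np.float64(0.08945295907555931)) 1997 [ 0.60305696 -0.2676153 ] [0.17888703 0.17978878]
bin (array([ 0.3786123 , -0.31755764]), np.float64(0.06009336003462691)) 265 [ 0.37868676 -0.31788117  0.11623768]
paper [ 0.59770266 -0.26421105  0.03998284] [ 0.57073671 -0.29091305  0.02219939] [ 0.61491643 -0.24438826  0.05366281] 235
roll 0.23 [0.5431 0.232  0.0445] [0.491 0.214 0.025] [0.579 0.247 0.053] [-1.    -0.012] 438
roll 0.32 [0.5491 0.3208 0.0459] [0.522 0.296 0.024] [0.565 0.345 0.059] [0.023 1.   ] 433
roll 0.41 [0.5357 0.4117 0.0442] [0.482 0.396 0.025] [0.57  0.429 0.054] [-1.    -0.016] 522
board ((0.591780424118042, 0.32436010241508484), (0.2976076304912567, 0.29069849848747253), 4.3606743812561035)
tongs [ 0.5298 -0.0045  0.0222] [ 0.386 -0.079  0.012] [0.659 0.039 0.036] 909
   0.38 [0.027 0.031 0.032 0.034 0.035 0.036 0.037 0.038 0.038] 0.028
   0.4 [0.012 0.016 0.019 0.021 0.025 0.028 0.031 0.033 0.036 0.036] 0.036
   0.42 [-0.003  0.004  0.006  0.009  0.011  0.022  0.027  0.031  0.037] 0.031
[... 2206 characters left out ...]
 0.029  0.032] 0.032
   0.5 [-0.035 -0.032 -0.029 -0.027 -0.025  0.019  0.022  0.025  0.027  0.028] 0.03
   0.52 [-0.042 -0.039 -0.036 -0.034 -0.03   0.018  0.021  0.023  0.024] 0.031
   0.54 [-0.052 -0.046 -0.045 -0.043 -0.04   0.014  0.016  0.019] 0.031
   0.56 [-0.059 -0.055 -0.053 -0.051 -0.05   0.009  0.012  0.013  0.015  0.018] 0.032
   0.58 [-0.069 -0.063 -0.061 -0.059 -0.054  0.008  0.01   0.012  0.014] 0.035
   0.6 [-0.076 -0.075 -0.072 -0.069  0.004  0.006  0.008  0.009  0.013] 0.033
   0.62 [-0.077 -0.074 -0.074 -0.072 -0.071  0.008  0.008  0.008  0.01   0.011
  0.012] 0.032
   0.64 [-0.004 -0.002 -0.001 -0.001  0.001  0.001  0.002  0.004  0.004  0.004
  0.005  0.007  0.01 ] 0.031
```

```bash
cat >> h.py <<'E'
from bench import manip
def Rz(a):
    c,s=np.cos(a),np.sin(a); return np.array([[0,c,s],[0,s,-c],[-1,0,0]])
def best(p,a):
    "choose a or a+pi for smaller joint-6 magnitude"
    o=[]
    for k in (0,np.pi):
        q=manip.inverse_kinematics(p,Rz(a+k))
        if q is not None: o.append((abs(q[5]),a+k,np.round(q,2)))
    o.sort(key=lambda e:e[0]); return o
def snap(n,tag):
    c=manip.get_calibration(n); im,d=manip.grab_frame(n); cv2.imwrite(f"pics/{tag}.png",im[:,:,::-1]); np.savez(tag+".npz",im=im,d=d,**c)
E
python3 - <<'E'
from h import *
p=[.592,-.267,.20]
b=best(p,np.pi/2-.42); print(b)
manip.set_gripper(0.78,20)
manip.move_ptp(p,Rz(b[0][1]))
print(manip.current_time(),manip.current_ee_pos(),manip.current_force())
snap("wrist","w1"); 
for k in ("paper_center","plate"): print(k,[(np.round(x["at"],4).tolist(),round(x["confidence"],2)) for x in manip.look_for("wrist",k)])
E
```

```text
[(np.float64(1.4954367714002057), 4.29238898038469, array([-0.5 ,  0.56,  1.4 , -0.  ,  1.18,  1.5 ])), (np.float64(1.6461558821895872), 1.1507963267948966, array([-0.5 ,  0.56,  1.4 , -0.  ,  1.18, -1.65]))]
4.7083 [ 0.59228287 -0.26630537  0.20005633] [-0.33452106  0.45615814  0.4474826 ]
paper_center [([0.5941, -0.2698, 0.0419], 0.9), ([0.5468, -0.4506, 0.0361], 0.8), ([0.6289, -0.4224, 0.0388], 0.75)]
plate [([0.6135, -0.2668, 0.0129], 0.67), ([0.3472, -0.4748, 0.0173], 0.63)]
```

View pics/w1.png

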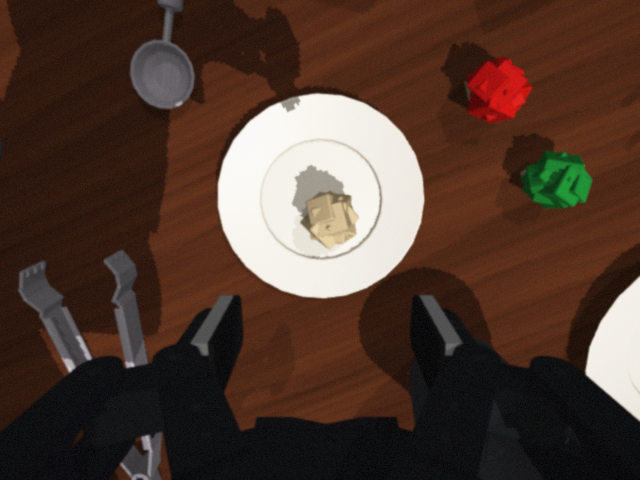

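The wrist view shows the paper ball at about pixel (331,219), slightly off the centre of the small plate (321,195). The red and green look-alikes lie to the upper right and the tongs to the lower left. Next I measure the paper and plate.

```bash
python3 - <<'E'
from h import *
im,d,P=load("w1"); x,y,z=P[...,0],P[...,1],P[...,2]; ok=d>0
def box(a,b,c,e,z0,z1): return ok&(x>a)&(x<b)&(y>c)&(y<e)&(z>z0)&(z<z1)
m=box(.45,.5,-.25,-.2,-.05,.05); print("desk",np.median(z[m]))
m=box(.53,.65,-.33,-.2,.02,.09); q=P[m]; print("paper",q.mean(0),q.min(0),q.max(0))
print(cv2.minAreaRect(q[:,:2].astype(np.float32)))
w=(im.min(-1)>140)
m=box(.48,.72,-.38,-.15,.004,.03)&w; h=cv2.convexHull(P[m][:,:2].astype(np.float32))[:,0].astype(float); print("plate",circ(h))
for a in np.arange(0,180,15):
    pr=q[:,:2]@[np.cos(np.radians(a)),np.sin(np.radians(a))]; print(a,np.ptp(pr).round(3),end="; ")
E
```

```text
desk 0.0007111797795377776
paper [ 0.59216517 -0.26934025  0.04426127] [ 0.56461028 -0.29143544  0.02061777] [ 0.61278107 -0.24363848  0.05505   ]
((0.5893405079841614, -0.26741504669189453), (0.04771203547716141, 0.0455990731716156), 53.04335403442383)
plate (array([ 0.60220791, -0.26464142]), np.float64(0.08935966009500415))
0 0.048; 15 0.049; 30 0.049; 45 0.048; 60 0.048; 75 0.049; 90 0.048; 105 0.048; 120 0.048; 135 0.047; 150 0.047; 165 0.048;
```

```bash
python3 - <<'E'
from h import *
R=manip.current_tcp_rot()
manip.move_l([.589,-.2675,.0105],max_speed=.12)
print(manip.current_time(),manip.current_ee_pos().round(4),manip.current_force().round(2))
manip.set_gripper(0.0,20)
print(manip.current_grip_width()*85,manip.current_force().round(2))
manip.move_l([.589,-.2675,.20],max_speed=.15)
snap("wrist","w2"); snap("scene","s2"); print(manip.current_time(),manip.current_grip_width()*85)
E
```

```text
6.5917 [ 0.5894 -0.2677  0.0112] [ 0.3  -0.31 -0.27]
47.30074625950275 [-2.42  1.11  8.19]
8.4417 47.77310325341304
```

View pics/w2.png

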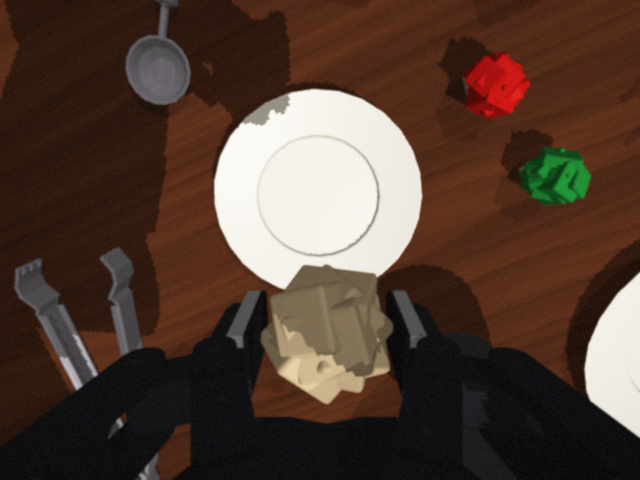

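View pics/s2.png

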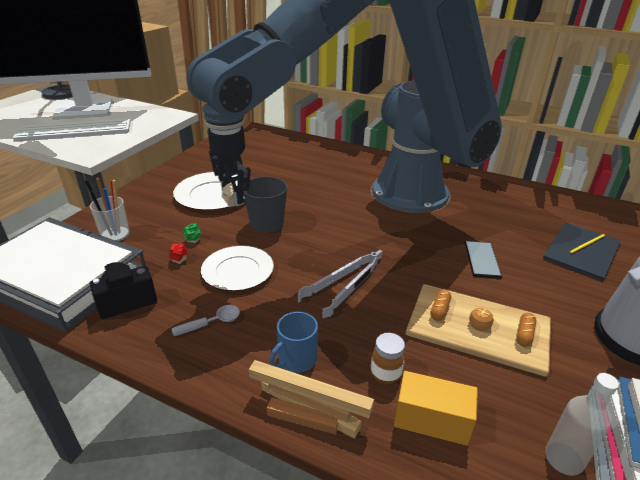

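The paper is held between the pads and the plate is empty. Next is the bin.

```bash
python3 - <<'E'
from h import *
p=[.376,-.317,.20]
R=manip.current_tcp_rot(); a=np.arctan2(R[1,1],R[0,1])
b=best(p,a); print(b)
manip.move_ptp(p,Rz(b[0][1])); print(manip.current_grip_width()*85)
manip.move_l([.376,-.317,.138],max_speed=.12)
snap("top","t3")
manip.set_gripper(0.8,20)
manip.dwell(.2)
manip.move_l([.376,-.317,.24],max_speed=.25)
snap("wrist","w3");snap("top","t3b"); print(manip.current_time())
E
```

```text
[(np.float64(1.1956631553309034), np.float64(-1.9908215615227842), array([-0.8 ,  0.28,  1.83, -0.  ,  1.03,  1.2 ])), (np.float64(1.9459294982588902), np.float64(1.150771092067009), array([-0.8 ,  0.28,  1.83, -0.  ,  1.03, -1.95]))]
47.669259904410346
11.225
```

View pics/w3.png

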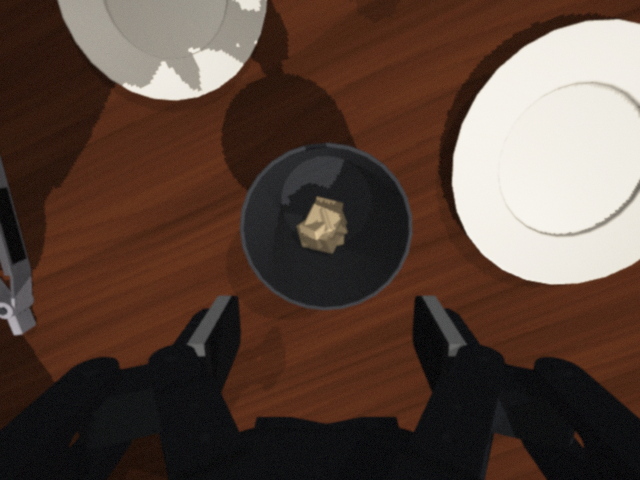

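The paper lies on the bin floor, at pixel (322,225). Next I fit the tongs pose from the earlier clouds, then hover above them to refine it.

```bash
cat >> h.py <<'E'
from scipy.optimize import minimize
def model(n=60):
    # top-edge outline of the open tongs: both arm centre lines from pin to jaws (half-width outside minus 1.5 mm)
    xs=np.linspace(-141,135,n); yo=np.interp(xs,[-141,-110,0,16,95,115,135],[7,8,27.5-1,29-1,46,46,46])
    return np.r_[np.c_[xs,yo],np.c_[xs,-yo]]/1000
def fit_tongs(pts,x0):
    """pts Nx2 ; symmetric-fit: mirror about axis and length ends"""
    from scipy.spatial import cKDTree
    M=model(120)
    def f(v):
        c,s=np.cos(v[2]),np.sin(v[2]); Q=M@np.array([[c,s],[-s,c]])+v[:2]
        d1=cKDTree(Q).query(pts)[0]; d2=cKDTree(pts).query(Q)[0]
        return np.minimum(d1,.012).mean()+.5*np.minimum(d2,.012).mean()
    b=None
    for da in (-.06,0,.06):
        for dx in (-.01,.01):
            r=minimize(f,[x0[0]+dx,x0[1],x0[2]+da],method="Nelder-Mead",options=dict(initial_simplex=None,xatol=1e-4,fatol=1e-6))
            if b is None or r.fun<b.fun: b=r
    return b.x,b.fun
def tpts(n,bx=(.33,.70,-.12,.09),z0=.013,z1=.045):
    im,d,P=load(n); m=(d>0)&(P[...,0]>bx[0])&(P[...,0]<bx[1])&(P[...,1]>bx[2])&(P[...,1]<bx[3])&(P[...,2]>z0)&(P[...,2]<z1)
    return P[m]
E
python3 - <<'E'
from h import *
for n in ("scene0","top0"):
    q=tpts(n)[:,:2]; print(n,len(q),fit_tongs(q,[.51,0,-.26]))
E
```

```text
scene0 873 (array([ 0.52432421, -0.0038025 , -0.26261573]), np.float64(0.005199250664065605))
top0 590 (array([ 0.51810836, -0.00329761, -0.27126831]), np.float64(0.005177381949925824))
```

```bash
python3 - <<'E'
from h import *
p=[.50,0,.27]
b=best(p,-.265+np.pi/2); print(b)
manip.move_ptp(p,Rz(b[0][1]))
snap("wrist","w4");print(manip.current_time())
for k in ("tongs","tongs_jaws"): print(k,[(np.round(x["at"],4).tolist(),round(x["confidence"],2)) for x in manip.look_for("wrist",k)])
q=tpts("w4"); print(len(q),q.min(0),q.max(0)); print(fit_tongs(q[:,:2],[.51,0,-.26]))
E
```

```text
[(np.float64(1.3989309107632502), 1.3057963267948964, array([-0.09,  0.22,  1.73, -0.  ,  1.19, -1.4 ])), (np.float64(1.7426617428265434), 4.447388980384689, array([-0.09,  0.22,  1.73, -0.  ,  1.19,  1.74]))]
13.4917
tongs [([0.5075, 0.0105, 0.0291], 0.82)]
tongs_jaws [([0.5046, 0.0115, 0.0263], 0.96), ([0.5364, 0.3008, 0.0356], 0.7)]
3818 [ 0.38275323 -0.07607061  0.01300603] [0.65720159 0.04123281 0.03456255]
(array([ 0.52459346, -0.00197333, -0.27199481]), np.float64(0.004864612435946369))
```

View pics/w4.png

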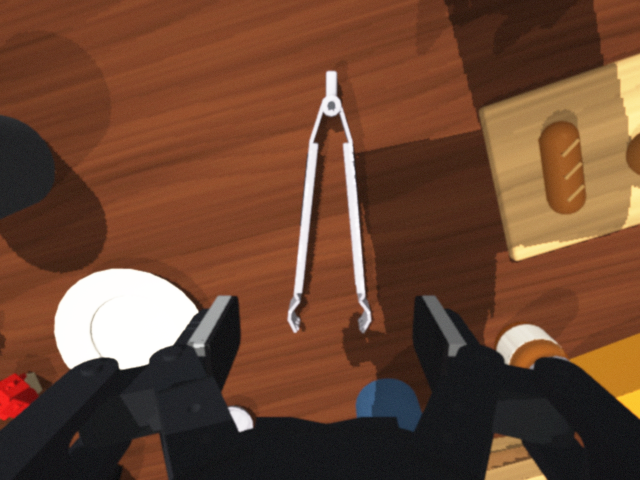

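The whole tongs are in view: the pin is at (331,105), the rear end at (331,71), and the jaw tips are near (295,331) and (365,331). I turn these pixels into a pose.

```bash
python3 - <<'E'
from h import *
z=np.load("w4.npz"); K,R,t=z["camera_matrix"],z["R"],z["t"]
C=-R.T@t
def at(u,v,h):
    r=R.T@np.array([(u-K[0,2])/K[0,0],(v-K[1,2])/K[1,1],1]); return C+r*(h-C[2])/r[2]
im,d,P=load("w4"); 
print("z pin",P[100:111,326:337,2].mean(),"rear",P[78,331], "arm",P[220,302],P[220,357],"desk",np.median(P[150:300,380:400,2]))
pin=at(331,105.5,.034); rear=at(331,71,.027); print(pin,rear)
q=P[(d>0)&(P[...,2]>.013)&(P[...,2]<.045)&(P[...,0]>.33)&(P[...,0]<.7)&(P[...,1]>-.12)&(P[...,1]<.09)]
# iterate axis by symmetry: bins along axis, midpoints of the outer extremes
th=-.27; o=pin[:2]
for it in range(5):
    u=np.array([np.cos(th),np.sin(th)]); n=np.array([-u[1],u[0]])
    s=(q[:,:2]-o)@u; w=(q[:,:2]-o)@n
    S=[];W=[];T=[]
    for a in np.arange(.03,.235,.01):
        m=(s>a)&(s<a+.01)&(q[:,2]>.02)
        if m.sum()>10: S.append(a+.005); W.append((np.percentile(w[m],2)+np.percentile(w[m],98))/2); T.append(np.ptp(np.percentile(w[m],[2,98])))
    k,c=np.polyfit(S,W,1); th+=np.arctan(k); o=o+n*c
print(th,o,s.min(),s.max()); print(np.round(np.c_[S,W,T],4).tolist())
u=np.array([np.cos(th),np.sin(th)])
print("origin from pin",o+u*(((pin[:2]-o)@u)+.110)," from rear",o+u*(((rear[:2]-o)@u)+.141),"from front",o+u*(s.max()-.135), "from s.min",o+u*(s.min()+.141))
E
```

```text
z pin 0.03153710128310616 rear [0.38926473 0.03542337 0.02511976] arm [ 0.51361701 -0.02913733  0.02828496] [0.52885162 0.02593031 0.02732147] desk 0.0005673705185472353
[0.41340371 0.02882763 0.034     ] [0.3836069  0.03691685 0.027     ]
-0.2734463145896561 [0.41352931 0.02928149] -0.03130373411131284 0.24193287133897987
[[0.035, 0.0, 0.0414], [0.045, -0.0, 0.0463], [0.055, 0.0002, 0.0484], [0.065, -0.0001, 0.0503], [0.075, -0.0002, 0.0525], [0.085, -0.0002, 0.055], [0.095, 0.0002, 0.057], [0.105, 0.0003, 0.0595], [0.115, -0.0001, 0.0608], [0.125, -0.0, 0.0609], [0.135, 0.0001, 0.0634], [0.145, 0.0002, 0.066], [0.155, -0.0003, 0.0675], [0.165, -0.0001, 0.0702], [0.175, 0.0, 0.0729], [0.185, -0.0001, 0.0751], [0.195, 0.0001, 0.0762], [0.205, -0.0, 0.0804], [0.215, 0.0003, 0.09], [0.225, -0.0001, 0.0914], [0.235, -0.0, 0.0855]]
origin from pin [ 5.19443937e-01 -4.24590069e-04]  from rear [ 5.19565023e-01 -4.58551143e-04] from front [5.16489191e-01 4.04133369e-04] from s.min [ 5.19149914e-01 -3.42124932e-04]
```

```bash
python3 - <<'E'
from h import *
for n,zt in (("w1",.2),("w2",.2),("w3",.24),("w4",.27)):
    im,d,P=load(n); 
    for (a,b) in ((170,270),(380,480)):
        s=P[285:400,a:b]; dd=d[285:400,a:b]; m=(dd>0)&(s[...,2]>zt-.03)&(s[...,2]<zt+.1)
        m&=(np.abs(s[...,0:2]-manip.current_ee_pos()[:2]).max(-1)<9)
        zz=s[...,2][m]; print(n,m.sum(),(zz.min()-zt).round(4) if m.sum() else None, np.percentile(zz,[2,5])-zt)
E
```

```text
w1 5735 0.0066 [0.01091193 0.01428796]
w1 5525 0.0064 [0.0108758  0.01413563]
w2 7094 0.0019 [0.00862034 0.01287674]
w2 7298 0.0013 [0.00928578 0.01373124]
w3 5580 0.007 [0.01174977 0.01471889]
w3 5354 0.0072 [0.01147905 0.01452739]
w4 5574 0.0075 [0.01122723 0.01438984]
w4 5355 0.0065 [0.0112124  0.01422841]
```

```bash
python3 - <<'E'
from h import *
R=Rz(-.2734+np.pi/2)
manip.set_gripper(0.9,25)
manip.move_ptp([.5192,-.0003,.09],R)
manip.move_l([.5192,-.0003,.0025],max_speed=.1)
print(manip.current_ee_pos().round(4),manip.current_force().round(2))
manip.set_gripper(0.588,25)
print(manip.current_time(),manip.current_grip_width()*85,manip.current_force().round(2),manip.current_ft_torque().round(2))
manip.move_l([.5192,-.0003,.06],max_speed=.1)
print(manip.current_time(),manip.current_grip_width()*85,manip.current_force().round(2),manip.current_ft_torque().round(3))
snap("wrist","w5");snap("scene","s5");snap("top","t5")
E
```

```text
[ 5.196e-01 -3.000e-04  3.100e-03] [ 0.38 -0.61  0.21]
16.0 50.03176230683367 [-0.14  1.41  9.26] [0.24 0.01 0.21]
16.725 49.864770362740394 [-0.3  -0.39 -1.69] [0.018 0.03  0.011]
```

View pics/w5.png

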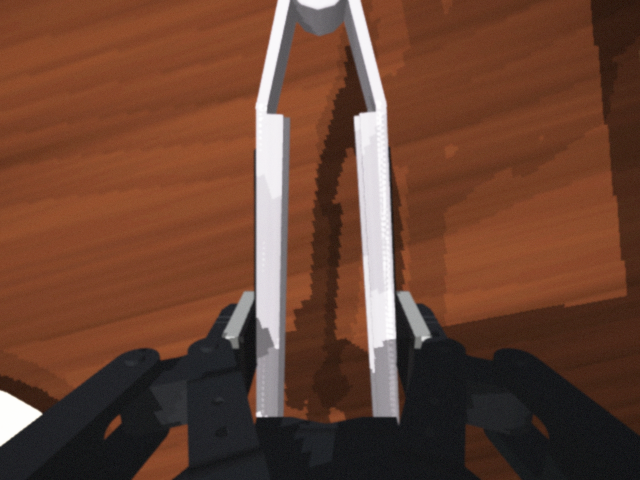

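View pics/s5.png

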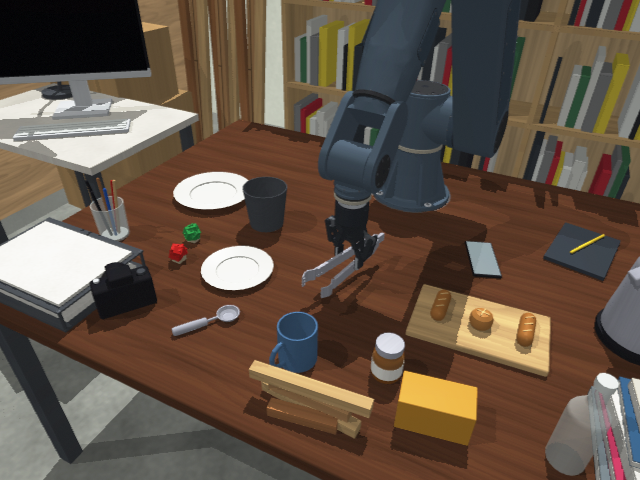

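```bash
python3 - <<'E'
from h import *
from scipy.optimize import least_squares
for n in ("scene0","top0","s5","t5"):
    im,d,P=load(n); x,y,z=P[...,0],P[...,1],P[...,2]
    m=(d>0)&(abs(y-.32)<.05)&(abs(x-.54)<.05)&(z>.023)&(z<.07); q=P[m]
    # bun model: ellipsoid-ish horizontally R=25mm (z 31..41), top dome to 57
    def res(v):
        r=np.hypot(q[:,0]-v[0],q[:,1]-v[1]); 
        zz=q[:,2]-.018
        # radius profile: 25 at 13..23, to 0 at 39 elliptic above; below elliptic
        R=np.where(zz>23,25,25)*1.0
        R=25*np.sqrt(np.clip(1-np.clip((zz*1000-23)/16,0,1)**2,0,1)); 
        zt=np.clip(zz*1000-23,0,None)
        # implicit distance ~ |(r/25, zt/16)|-1
        return (np.hypot(r*1000/25,zt/16)-1)*20
    s=least_squares(res,[.54,.32],loss="soft_l1",f_scale=2); print(n,m.sum(),"roll",s.x.round(4),np.abs(s.fun).mean().round(2))
    if n in("s5","t5"):
        m=(d>0)&(x>.36)&(x<.70)&(y>-.12)&(y<.09)&(z>.058)&(z<.1)
        q=P[m]; u=np.array([np.cos(-.2734),np.sin(-.2734)]);nn=np.array([-u[1],u[0]])
        rel=q[:,:2]-[.5192,-.0003]; S=rel@u; W=rel@nn
        print("S range",S.min(),S.max())
        for a in np.arange(-.15,.14,.015):
            k=(S>a)&(S<a+.015)
            if k.sum()>5: print(a.round(3),k.sum(),np.percentile(W[k],[3,97]).round(4),np.percentile(q[k,2],[3,97]).round(3))
E
```

```text
scene0 435 roll [0.5364 0.3208] 1.12
top0 300 roll [0.5333 0.321 ] 1.84
s5 431 roll [0.5362 0.3206] 1.11
S range -0.14222706912380573 0.13533850011909151
-0.15 13 [-0.0057  0.0029] [0.061 0.079]
-0.135 30 [-0.0074  0.0025] [0.061 0.082]
-0.12 24 [-0.0124  0.0069] [0.063 0.086]
-0.105 15 [-0.0018  0.0126] [0.061 0.083]
-0.09 14 [-0.018   0.0163] [0.06 0.08]
-0.06 6 [-0.0227  0.0195] [0.06  0.078]
-0.045 32 [-0.0233  0.0226] [0.058 0.081]
-0.03 41 [-0.0248 -0.0174] [0.059 0.083]
-0.015 76 [-0.028   0.0368] [0.059 0.097]
-0.0 188 [-0.0389  0.0375] [0.059 0.098]
0.015 89 [-0.0263  0.026 ] [0.06  0.083]
0.03 81 [-0.0268  0.0278] [0.059 0.083]
0.045 87 [-0.028   0.0286] [0.059 0.083]
0.06 91 [-0.0282  0.0302] [0.059 0.084]
0.075 96 [-0.0288  0.0317] [0.059 0.085]
0.09 83 [-0.0313  0.0309] [0.059 0.086]
0.105 95 [-0.0342  0.0375] [0.059 0.086]
0.12 96 [-0.0316  0.0365] [0.059 0.085]
t5 296 roll [0.5327 0.3212] 1.67
S range 0.11226470390524602 0.12667530172216004
0.105 11 [0.0298 0.0353] [0.064 0.089]
0.12 11 [0.0251 0.0303] [0.062 0.084]
```

The tongs are level and held where the fit put them: their extent in the scene camera is -142 to +135 mm from the origin. Next I carry them above the roll and check the alignment.

```bash
cat >> h.py <<'E'
PSI=.02; ROLL=np.array([.5355,.3207])
U=np.array([np.cos(PSI),np.sin(PSI)]); N=np.array([-U[1],U[0]])
def org(): return ROLL-.115*U
E
python3 - <<'E'
from h import *
o=org(); R=Rz(PSI+np.pi/2)
print(o,manip.inverse_kinematics([*o,.13],R))
manip.move_l([.5192,-.0003,.13],max_speed=.2)
manip.move_ptp([*o,.13],R)
manip.move_l([*o,.085],max_speed=.15)
print(manip.current_time(),manip.current_grip_width()*85,manip.current_ee_pos(),manip.current_force().round(2))
snap("scene","s6");snap("top","t6")
for n in ("s6","t6"):
    im,d,P=load(n); x,y,z=P[...,0],P[...,1],P[...,2]
    m=(d>0)&(x>.25)&(x<.62)&(abs(y-.32)<.07)&(z>.078)&(z<.122); q=P[m]
    rel=q[:,:2]-o; S=rel@U; W=rel@N; print(n,S.min(),S.max())
    for a in np.arange(.03,.14,.015):
        k=(S>a)&(S<a+.015)
        if k.sum()>5: print(a.round(3),k.sum(),np.percentile(W[k],[3,97]).round(4),np.percentile(q[k,2],[3,97]).round(3))
E
```

```text
[0.420523   0.31840015] [ 5.59790916e-01  4.41319825e-01  1.80149791e+00 -4.44089210e-16
  8.98774915e-01 -1.03100541e+00]
19.0833 49.814304142429556 [0.42099292 0.31793881 0.08518593] [-0.2  -0.28 -1.11]
s6 -0.10566668328413707 0.1372577592563799
0.03 41 [-0.0278  0.0244] [0.084 0.11 ]
0.045 40 [-0.0288  0.0262] [0.084 0.11 ]
0.06 55 [-0.0297  0.0281] [0.085 0.109]
0.075 37 [-0.0305  0.0281] [0.084 0.11 ]
0.09 88 [-0.031   0.0306] [0.085 0.112]
0.105 44 [-0.0367  0.0362] [0.086 0.113]
0.12 112 [-0.0349  0.0341] [0.084 0.111]
t6 -0.10017316766744086 0.1283671190916708
0.03 36 [-0.0284 -0.0216] [0.088 0.111]
0.045 35 [-0.0294 -0.0217] [0.09  0.112]
0.06 36 [-0.0305 -0.0224] [0.087 0.111]
0.075 29 [-0.031   0.0238] [0.089 0.112]
0.09 49 [-0.0355  0.0336] [0.082 0.113]
0.105 59 [-0.0362  0.0361] [0.083 0.114]
0.12 36 [-0.0321  0.0322] [0.086 0.114]
```

View pics/s6.png

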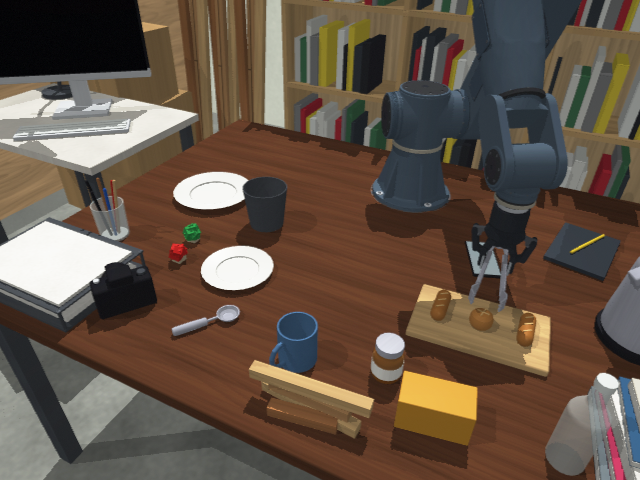

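View pics/t6.png

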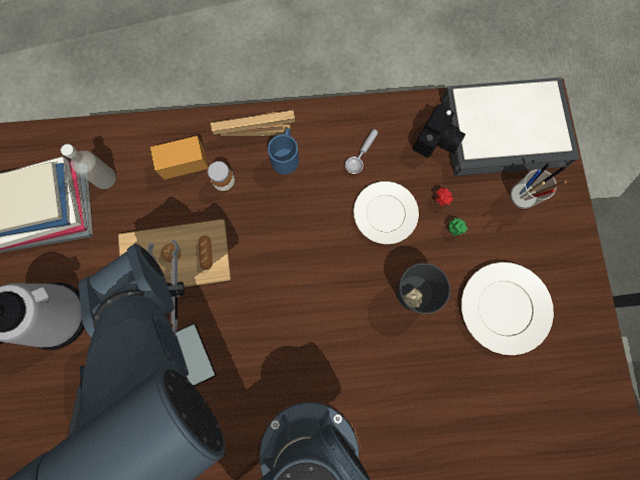

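In both cameras the jaws straddle the roll within about 1 mm. The top view also shows the paper inside the bin at (412,298). I descend, close the tongs and lift.

```bash
python3 - <<'E'
from h import *
o=org()
manip.move_l([*o,.045],max_speed=.1); print(manip.current_force().round(2),manip.current_ft_torque().round(3))
manip.move_l([*o,.0245],max_speed=.05); print(manip.current_ee_pos().round(4),manip.current_force().round(2),manip.current_ft_torque().round(3))
manip.set_gripper(0.40,28)
manip.dwell(.3)
print(manip.current_time(),manip.current_grip_width()*85,manip.current_force().round(2),manip.current_ft_torque().round(3))
snap("scene","s7")
E
```

```text
[ 0.06  0.65 -1.32] [-0.037  0.011 -0.006]
[0.4205 0.3184 0.0243] [ 0.17  0.01 -1.69] [ 0.043  0.001 -0.02 ]
20.825 42.555768979683045 [ 0.31 -0.08 -0.86] [ 0.065 -0.083 -0.01 ]
```

View pics/s7.png

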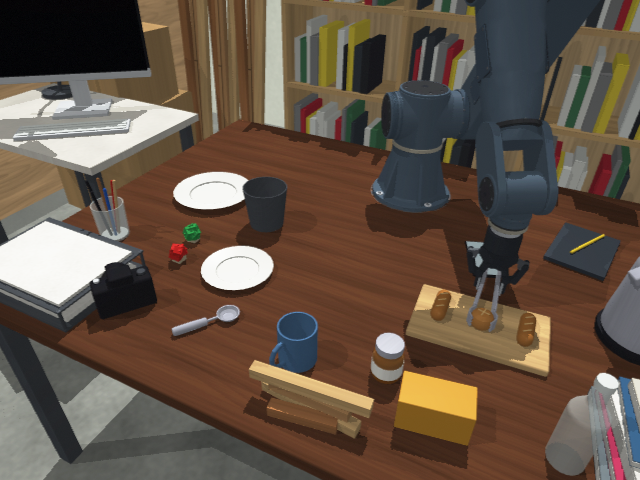

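The grip stopped at 42.6 mm, where about 43 mm is expected on the roll, and the jaws are around the roll at (484,318). Now I lift.

```bash
python3 - <<'E'
from h import *
o=org()
manip.move_l([*o,.14],max_speed=.08)
print(manip.current_time(),manip.current_grip_width()*85,manip.current_force().round(2),manip.current_ft_torque().round(3))
snap("scene","s8"); cv2.imwrite("pics/s8c.png",cv2.resize(load("s8")[0][180:380,380:600,::-1],None,fx=3,fy=3)[:600,:660])
E
```

```text
22.4667 42.47455772157751 [-0.45 -0.17 -1.28] [0.011 0.044 0.006]
```

View pics/s8c.png

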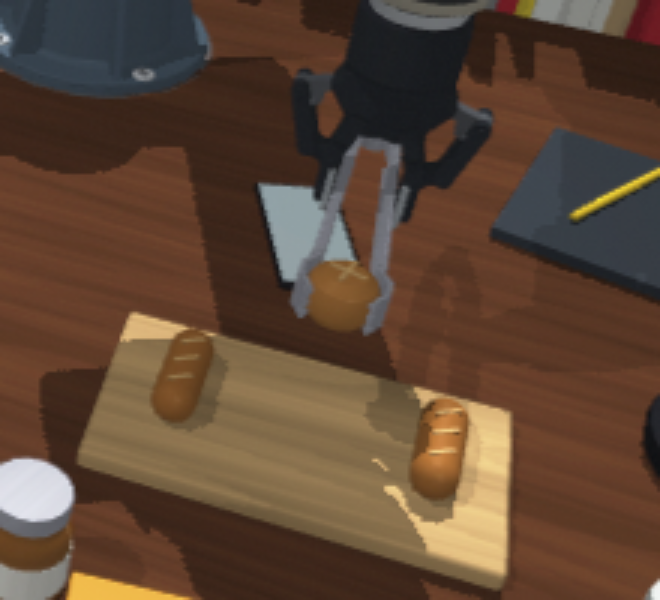

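The roll is lifted cleanly and both long rolls are still in place. I re-measure the plate and the roll in the tongs, then carry it over.

```bash
python3 - <<'E'
from h import *
for n in ("s8","t6"):
    im,d,P=load(n); x,y,z=P[...,0],P[...,1],P[...,2]
    m=(d>0)&(x>.48)&(x<.72)&(y>-.38)&(y<-.15)&(z>.003)&(z<.03)&(im.min(-1)>140)
    print(n,circ(cv2.convexHull(P[m][:,:2].astype(np.float32))[:,0].astype(float)))
pl=np.array([.602,-.266]); psi=-.42; u=np.array([np.cos(psi),np.sin(psi)])
o=pl-.115*u; R=Rz(psi+np.pi/2)
manip.move_l([*o,.15],R,max_speed=.18)
print(manip.current_time(),manip.current_grip_width()*85)
manip.move_l([*o,.0995],max_speed=.08)
manip.dwell(.5)
print(manip.current_time(),manip.current_grip_width()*85,manip.current_ee_pos().round(4),manip.current_force().round(2),manip.current_joint_vel().round(3))
snap("scene","s9");snap("top","t9"); cv2.imwrite("pics/s9c.png",cv2.resize(load("s9")[0][140:340,140:400,::-1],None,fx=3,fy=3)[:600,:780])
from scipy.optimize import least_squares
for n in ("s9","t9"):
    im,d,P=load(n); x,y,z=P[...,0],P[...,1],P[...,2]; g=im.astype(int)
    m=(d>0)&(np.hypot(x-pl[0],y-pl[1])<.045)&(z>.07)&(z<.16)&(g[...,0]-g[...,2]>45); q=P[m]
    print(n,m.sum(),q.mean(0).round(4),q.min(0).round(3),q.max(0).round(3))
    def res(v):
        r=np.hypot(q[:,0]-v[0],q[:,1]-v[1])*1000; zt=np.clip((q[:,2]-v[2])*1000-4,0,None); return (np.hypot(r/25,zt/16)-1)*20
    s=least_squares(res,[*pl,.11],loss="soft_l1",f_scale=2); print("roll centre",s.x.round(4))
    m=(d>0)&(x>.48)&(x<.72)&(y>-.38)&(y<-.15)&(z>.003)&(z<.03)&(im.min(-1)>140)
    print("plate",circ(cv2.convexHull(P[m][:,:2].astype(np.float32))[:,0].astype(float)))
E
```

```text
s8 (array([ 0.60260849, -0.26664331]), np.float64(0.08935498088158282))
t6 (array([ 0.60904462, -0.26070334]), np.float64(0.09552020274232746))
25.6833 42.103930678641824
26.9667 42.70851778193572 [ 0.497  -0.2191  0.0996] [ 0.22  0.47 -1.23] [-0.     0.001 -0.     0.    -0.    -0.001]
s9 236 [ 0.6136 -0.2623  0.1219] [ 0.566 -0.293  0.093] [ 0.631 -0.242  0.133]
roll centre [ 0.6025 -0.2656  0.1109]
plate (array([ 0.60261415, -0.26734733]), np.float64(0.08895093288706964))<stdin>:18: RuntimeWarning: Mean of empty slice.
  ret = um.true_divide(
Traceback (most recent call last):
ValueError: zero-size array to reduction operation minimum which has no identity
```

View pics/s9c.png

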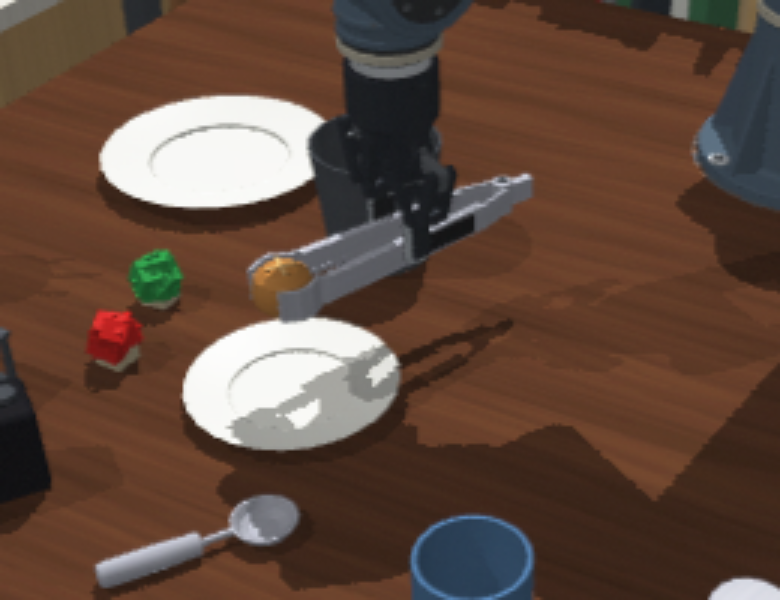

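View pics/t9.png

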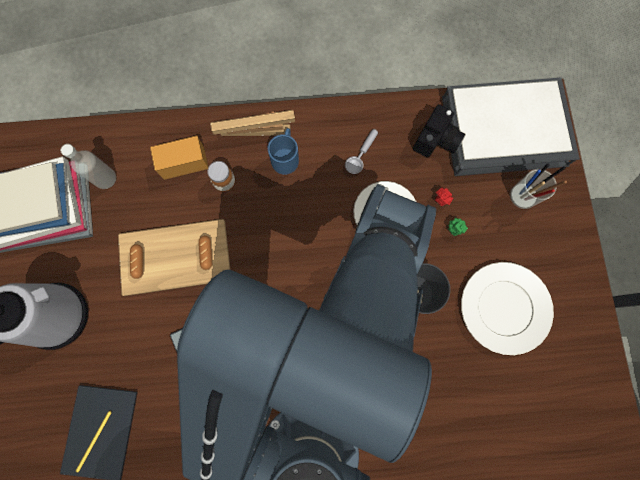

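The scene view shows the roll at crop pixel (283,283) in the jaws above the small plate. Its fitted centre is (0.6025, -0.2656, 0.111) and the plate centre is (0.6026, -0.267). In the top view the arm hides the roll, and everything else visible is where it was. I hand in.

```bash
python3 - <<'E'
from bench import manip
print(manip.current_time(),manip.current_grip_width()*85,manip.current_ee_pos().round(4))
manip.sign_off()
E
```

```text
27.0667 42.64981194700713 [ 0.497  -0.2191  0.0995]
the job is handed in; nothing more can be done
```

I put the crumpled paper bag in the small waste bin, then picked up the round roll with the tongs. I handed the job in at about 27 s while still holding the roll over the middle of the plate.

- **Roll:** its centre measured (0.6025, -0.266, 0.111) in the scene camera, about 2 mm from the plate's centre at (0.6026, -0.267). Its underside is about 9 cm above the plate's flat middle and its centre about 10.5 cm above it.
- **Grip:** I set it to 28 N. It held steady at about 42.6 mm, where about 43 mm is expected on the roll.
- **Paper:** the wrist view showed it on the bin floor right after the drop, and a later top view still showed it in the bin.
- **Other items:** both long rolls were still on the board after the lift, and the plate was within about 1 mm of where it started. The rest looked unmoved in the last pictures; I did not measure each item.

**Checks that failed or disagreed:**
- **Final top-camera check:** it could not confirm the roll's position because the arm hid it, so that rests on the scene camera alone.
- **Camera disagreement:** the scene and top cameras differed by 4–6 mm in x. The scene camera matched the tongs' known position, so I relied on it.
- **Plate fit in one top view:** it gave a radius of 95.5 mm instead of 90, so I discarded it.

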